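# Load the thread winder, close its guard and start it

### The arm

A 6-joint arm with a two-finger parallel gripper is mounted at the origin on the work surface. World frame = base frame: x ahead of the robot, y to its left, z up, the work surface at z = 0. Lengths are in m, angles in rad, forces in N, time in s.
With the tool pointing down it reaches from about 0.225 to 0.875 m from the base axis. Payload 3.4 kg.
Tool frame: the origin (TCP) lies on the centre line of the jaws, within the pads' length; the fingertips stand 14 mm ahead of it and the grasp point (between the pads) lies 5 mm behind it; z points along the fingers, y is the line along which they close (so a half turn about z gives the same grasp; the last joint's range is limited). The gripper opens to 85 mm and grips with 20 to 120 N. Pads are 22 mm wide; open, the fingers measure 114 mm over their backs; the gripper's body (76 mm by 85 mm) begins 54 mm behind the grasp point. The pads swing forward as they close: fully open they stand 13 mm farther back than shut.
Start: joints at [-1.46, 0.276, 1.505, -0, 1.361, -0.121], TCP at [0.132, -0.56, 0.245] pointing down, gripper open.
Joint ranges: [-2.89, 2.89], [-0.75, 2.08], [0.22, 2.7], [-1.18, 4.32], [0.11, 2.71], [-2.7, 2.7]. Speed limits (rad/s): [2.57, 2.57, 3.14, 3.14, 3.14, 3.14].

### API

Orientations are given as a unit quaternion [w, x, y, z].
In Python, from rig import manip, eyes gives the robot as it stands.
- The arm moves only by the shell command python3 -m creep 'ROWS' [FORCE]. ROWS is JSON, a list of rows, each a list of 5 numbers: the opening, from 0 (shut) to 1 (fully open), then the shift along the tool's x, y, z normalised to -1 to 1, where 1 is 0.5 m, then the turn about the tool's z normalised to -1 to 1, where 1 is 360 degrees. In form: [[fingers, dx, dy, dz, spin], ...]. A call has 1 to 10 rows; each row is the pose to reach, as a shift and turn from the pose commanded when the call began, along the tool's axes at that moment, turning the shorter way round; what a row does not reach only later rows make up. A row lasts 1/10 s, in which the tool goes at most 50 mm and 8.59 degrees, less where a joint would pass 70% of its speed; a pose out of reach is approached as far as the arm can. A call with a number of a shift or a turn outside -1 to 1 is refused whole. A call with a gripper value outside its range is refused whole. The fingers move at their own pace and stop on an object; FORCE is the grip in N (left out, the last holds). Time passes only in rows, so rows that repeat a pose let the fingers close. It gives the time, the measured TCP pose, the force, the opening and the grip force at its end, in the units of the state.
- manip.get_state(): the state, without advancing time (a new reading comes with each control period).
- eyes.get_image(name): name is "scene" or "top"; returns a dict with "frame" (420x560x3 uint8, red, green, blue), "fx", "fy", "cx", "cy" (pixels), "R" (3x3) and "t" (3): a world point X has camera coordinates R X + t. Camera axes: x right, y down, z forward; pixel columns grow to the right and rows downward; lengths in m; the calibration is good to about 2 mm. A picture is of the moment at which its call begins. There is no depth.
- manip.sign_off(): hands the job in; it is judged then, once.
Trained networks look in the newest picture that a camera, given by its name, has taken for a name from the list of things; names that differ only in an ending like _2 or _b are one class to them, and where a whole thing is asked for, a point or a joint stands for the part that bears it (a point fixed in the world has none). Each returns a list of dicts, best first, with "confidence" (0 to 1); they miss things now and then, are a little off and sometimes report something else, mostly with a low value. They report only what shows in the picture. A call takes as long as a camera call. They do not tell look-alikes from the thing itself.
- eyes.regions_of(camera, label): "mask" (420x560 bool, what is visible of it) and "bbox" ([left, top, right, bottom] in pixels, round what is visible of it).
- eyes.place_of(camera, label): "centre" ([column, row] in pixels: a listed point, or the origin of a listed thing).
The state is a dict: "clock": time; "qpos": joint angles; "qd": joint speeds; "effort": joint torques, N m; "position": TCP position; "ee_rot": TCP orientation; "contact_force": force on the tool from outside, world axes, zero at the start; "moment": the same for the moment, N m; "width": finger opening in m; "gripper_force": force on a finger pad.
Only numpy, scipy, OpenCV 4.12 (cv2) and the standard library are available. Lean on these libraries where they do the work, as an engineer would, in place of code of your own. Each camera call takes 0.05 s, during which the arm holds its last target. There are 200 camera calls.

### The job

Take the purple thread cone from the wooden rack and lay it, without dropping it, in the winder's empty cradle, midway along and with its white tip still towards the guard's hinge. Then lower the open guard gently until it is fully shut, and after that turn the green start knob clockwise to its stop and let it spring back. Leave the other cones and the things on the table as they are.

Things in the scene. Friction and masses are not known exactly. Their poses are not given: they have to be found in the camera images.
- winder: Fixed thread winder, 190 (x) x 290 (y) mm. Origin: on the table, centre of base; x from front (robot side) to back, y left. Left part, centre line y=+50: open bay 164 wide, floor 30 high, side walls 95, front wall 46, back wall 115 high with inner face at x=+85. Right part, y=-110: black knob panel 80 wide, sloping 30 degrees, facing the robot. Left or right of the rack; yaw within 0.2 rad.
- cradle (a point): Where the middle of the purple cone's axis (its body origin) belongs: in the winder's bay at winder (0, +50, 60) mm. Axes as the winder. The cradle is two pairs of black 45-degree pads, 24 mm long, centred 32 mm either side of this point along x; the 40 mm between them is free for fingers.
- guard_hinge (a point): Middle of the guard's hinge line, at winder (+85, +50, 115) mm, fixed to the winder. The hinge line runs along the winder's y. Axes as the winder.
- guard (a joint): Guard angle, rad: 0 shut (level, on its stop), 1.4 open stop. Clear panel in an orange frame, 180 mm wide, 10 thick, reaching 165 mm from the hinge, about 0.35 kg. Starts at 1.05 to 1.35, leaning forward over the bay. The stiff hinge holds it there, but below about 0.9 rad it can fall shut by itself, so hold it all the way down.
- guard_handle (a point): Middle of the guard's handle: black round bar, 14 mm thick, 130 long, parallel to the hinge, its axis 205 mm from the hinge line and 40 mm beyond the frame's front edge, on two thin arms 60 mm either side. At guard angle a it is at hinge + (-205 cos a, 0, +205 sin a) mm in winder axes. x points along the guard to the hinge, y along the bar.
- start_knob (a joint): Start knob angle in rad: 0 at rest, 1.0 at its stop, turning clockwise seen from outside the panel. A spring returns it when let go; holding it at the stop takes about 0.12 N m.
- knob_grip (a point): Middle of the knob's green grip bar: 64 mm long, 16 wide, 30 high, on a grey disc 66 across. This point is on the turning axis, 30 mm above the panel, 12 mm below the bar's outer face. z: turning axis, out of the panel, tilted 30 degrees from vertical towards the winder's front (-x). x along the bar (up the slope at rest), y across it; they turn with the knob.
- cone_purple: Purple thread cone, rigid, about 0.2 kg, lying along its x axis. Purple cylinder 52 mm in diameter from x = -45 to +45 mm; black foot 40 across to x = -55; white tip to x = +61. Origin: on its axis, middle of the purple part, 42 mm above the table in the rack. x points to the white tip (away from the robot).
- cone_tip (a point): End of the purple cone's white tip.
- rack: Fixed wooden rack, 125 (x) x 290 (y) mm, base 12 thick, back strip 22 high, with three thread cones side by side 92 mm apart, on saddles like the cradle's; cone axes lie along the rack's x, 42 mm above the table. Origin: on the table, centre. Yaw within 0.2 rad.
- cone_teal: Teal thread cone, same size, in the rack. Leave alone.
- cone_gold: Gold thread cone, same size, in the rack. Leave alone.
- oil_bottle: White bottle with red cap, 48 mm across, 120 mm tall, standing near the middle, closest to the robot. Origin under its base. Leave alone.
- red_cone: Red thread cone standing upright behind the winder and rack, 52 mm across, 116 mm tall. Origin under its base. Leave alone.
- hoop: Blue embroidery hoop lying flat, 146 mm across, 12 mm thick, with an aluminium tab at its y side. Leave alone.
- screwdriver: Screwdriver lying on the table at the front left. Leave alone.
- cup: White cup, 72 mm across, 85 mm tall, at the front right. Origin under its base. Leave alone.
Things that resemble listed ones, but are neither listed nor needed, are in the scene too. Of the things that look like the cone_purple, the larger one is meant.

How it is judged:
On the way, in this order (a step that is already met when the one before it is completed fails the run):
1. the purple cone lies in the cradle, released and at rest (x of cone_purple in the frame of cradle between -0.018 and 0.018 m and y of cone_purple in the frame of cradle between -0.006 and 0.006 m and z of cone_purple in the frame of cradle between -0.005 and 0.006 m and x of cone_tip in the frame of cradle above 0.035 m and angle between the x axis of cone_purple and the x axis of winder, either way round below 0.12 rad and contact force between the fingers and cone_purple below 0.1 N and linear speed of cone_purple below 0.03 m/s), for 0.2 s.
2. the guard is fully shut (value of joint guard below 0.04 rad), for 0.2 s.
3. the start knob is at its stop with the guard shut (value of joint start_knob above 0.93 rad and value of joint guard below 0.04 rad), for 0.05 s.
At the end, for the whole second after the job is handed in: Purple cone at rest in the cradle (18 mm along, 6 mm across and in height, 0.12 rad in line, white tip to the hinge); guard shut (0.04 rad); start knob, turned to its stop (over 0.93 rad) with the guard shut, is back (under 0.08 rad) (x of cone_purple in the frame of cradle between -0.018 and 0.018 m and y of cone_purple in the frame of cradle between -0.006 and 0.006 m and z of cone_purple in the frame of cradle between -0.005 and 0.006 m and x of cone_tip in the frame of cradle above 0.035 m and angle between the x axis of cone_purple and the x axis of winder, either way round below 0.12 rad and linear speed of cone_purple below 0.03 m/s and value of joint guard below 0.04 rad and value of joint start_knob below 0.08 rad); the robot touches nothing.
It fails at once if the guard comes down hard (faster than 1.5 rad/s, about 0.3 m/s at the handle, in its last 0.35 rad) (value of joint guard below 0.35 rad and velocity of joint guard below -1.5 rad/s).
It fails at once if the start knob is turned while the guard is open (value of joint start_knob above 0.4 rad and value of joint guard above 0.08 rad).
It fails at once if the purple cone is dropped (falls or flies out of the fingers faster than 0.45 m/s, a fall of about 10 mm) (linear speed of cone_purple above 0.45 m/s and contact force between the fingers and cone_purple below 0.1 N).
It fails at once if another cone or a thing on the table is moved more than 25 mm (distance of any of cone_teal, cone_gold, oil_bottle, red_cone, hoop, screwdriver, cup from where it was at the start of the episode above 0.025 m).
It also fails if it takes over 72 s, if anything falls off the work surface, if the arm or the gripper's body presses on something with over 40 N, if the wrist force passes 120 N, or if a joint passes its speed limit or range.

## Working session

There is one attempt and no reset: what is moved stays moved. The work goes in short steps, Python scripts to look and compute and a shell command to move; the robot and the scene stay as the last step left them, time stands still between calls to the robot, and variables do not carry over. Pictures are saved under pics/ and viewed, at most 10 in all, crops included, and the job is handed in when it is done.

```bash
mkdir -p pics; ls; python3 - <<'E'
from rig import manip, eyes
import cv2, numpy as np
s=manip.get_state(); print(s)
for n in("scene","top"):
    d=eyes.get_image(n); cv2.imwrite(f"pics/{n}0.png",d["frame"][:,:,::-1]); print(n,d["fx"],d["fy"],d["cx"],d["cy"],np.round(d["R"],3).tolist(),np.round(d["t"],3))
    for l in ["cone_purple","cone_tip","cradle","guard_hinge","guard_handle","knob_grip","start_knob","winder","rack","cone_teal","cone_gold","oil_bottle","red_cone","cup","hoop","screwdriver"]:
        print(n,l,[(np.round(r["centre"],1).tolist(),round(r["confidence"],2)) for r in eyes.place_of(n,l)][:4])
E
```

```text
pics
{'clock': 0.0, 'qpos': array([-1.46001784e+00,  2.76605786e-01,  1.50612225e+00,  5.09115050e-06,
        1.36066491e+00, -1.20999757e-01]), 'qd': array([8.87244610e-06, 1.11219672e-04, 1.09382435e-04, 3.03839641e-05,
       1.43168396e-03, 1.09250981e-03]), 'effort': array([-2.30433989e-04, -4.16779089e+01, -2.45807648e+01, -2.09954069e-04,
        1.10755613e-02, -1.35750643e-06]), 'position': array([ 0.13202511, -0.55914016,  0.24443785]), 'ee_rot': array([-9.00123446e-04,  9.93292027e-01,  1.15629317e-01,  7.08937649e-06]), 'contact_force': array([-0.22624875,  0.02883702,  0.46677707]), 'moment': array([-0.02680931,  0.02740062, -0.01845459]), 'gripper_force': 0.0, 'width': 0.08586974402148574}
scene 478.2277510823667 478.2277510823667 281.4587103730496 208.35524553782662 [[0.142, 0.99, 0.008], [0.792, -0.109, -0.6], [-0.593, 0.092, -0.8]] [-0.061 -0.359  1.772]
scene cone_purple [([325.9, 227.0], 0.77), ([314.2, 198.3], 0.74)]
scene cone_tip [([305.2, 188.7], 0.89), ([329.2, 248.4], 0.72)]
scene cradle [([233.0, 229.9], 0.61)]
scene guard_hinge [([235.6, 244.2], 0.74)]
scene guard_handle [([226.9, 183.5], 0.86)]
scene knob_grip [([173.3, 221.3], 0.53)]Traceback (most recent call last):
  File "<stdin>", line 7, in <module>
ValueError: it knows: cone_gold, cone_purple, cone_teal, cone_tip, cradle, cup, guard_handle, guard_hinge, hoop, knob_grip, oil_bottle, rack, red_cone, screwdriver, winder
```

```bash
cat > h.py <<'E'
from rig import manip, eyes
import cv2, numpy as np
from scipy.spatial.transform import Rotation as Ro
def snap(n):
    d=eyes.get_image(n); d["K"]=np.array([[d["fx"],0,d["cx"]],[0,d["fy"],d["cy"]],[0,0,1.]]); d["P"]=d["K"]@np.c_[d["R"],d["t"]]; return d
def proj(d,X):
    p=d["P"]@np.append(X,1); return p[:2]/p[2]
def tri(a,b,pa,pb):
    X=cv2.triangulatePoints(a["P"],b["P"],np.array(pa,float).reshape(2,1),np.array(pb,float).reshape(2,1))[:,0]; X=X[:3]/X[3]
    return X, np.linalg.norm(proj(a,X)-pa)+np.linalg.norm(proj(b,X)-pb)
def onplane(d,p,z):
    r=np.linalg.solve(d["K"]@d["R"],[p[0],p[1],1]); c=-np.array(d["R"]).T@d["t"]; return c+r*(z-c[2])/r[2]
def save(d,name,box=None,s=1):
    f=d["frame"][:,:,::-1]
    if box: f=f[box[1]:box[3],box[0]:box[2]]
    cv2.imwrite("pics/"+name,cv2.resize(f,None,fx=s,fy=s,interpolation=cv2.INTER_CUBIC))
E
python3 - <<'E'
from h import *
D={n:snap(n) for n in("scene","top")}
print(manip.get_state()["clock"])
both=np.hstack
for l in ["cone_purple","cone_tip","cradle","guard_hinge","guard_handle","knob_grip","winder","rack","cone_teal","cone_gold","oil_bottle","red_cone","cup"]:
    q={n:eyes.place_of(n,l) for n in D}
    print(l,{n:[(np.round(r["centre"],1).tolist(),round(r["confidence"],2)) for r in q[n]] for n in q})
    for a in q["scene"]:
        for b in q["top"]:
            X,e=tri(D["scene"],D["top"],a["centre"],b["centre"])
            if e<8: print("   ",np.round(X,4),round(e,1))
print(manip.get_state()["clock"])
E
```

```text
0.45
cone_purple {'scene': [([325.3, 230.3], 0.72)], 'top': [([246.5, 189.8], 0.83), ([248.8, 243.1], 0.83)]}
    [0.5831 0.107  0.0448] 0.2
cone_tip {'scene': [([331.2, 249.0], 0.88), ([302.8, 191.9], 0.68)], 'top': [([247.9, 168.1], 0.94), ([256.2, 253.9], 0.66)]}
    [0.6465 0.1071 0.0421] 3.4
    [0.4041 0.0783 0.0089] 3.6
cradle {'scene': [([232.3, 229.0], 0.68), ([356.9, 228.2], 0.22)], 'top': [([342.9, 197.9], 0.67)]}
    [ 0.5526 -0.161   0.0609] 0.3
guard_hinge {'scene': [([233.7, 242.0], 0.68)], 'top': [([343.3, 165.3], 0.75)]}
    [ 0.6326 -0.159   0.1141] 0.9
guard_handle {'scene': [([229.3, 184.1], 0.95)], 'top': [([353.4, 166.2], 0.83), ([213.3, 189.4], 0.61)]}
    [ 0.5882 -0.1545  0.3046] 0.8
knob_grip {'scene': [([170.4, 220.7], 0.52), ([233.0, 229.4], 0.49)], 'top': [([405.3, 198.3], 0.87), ([247.2, 169.3], 0.3)]}
    [ 0.54   -0.3238  0.115 ] 3.6
winder {'scene': [], 'top': [([357.7, 199.9], 0.84)]}
rack {'scene': [([354.4, 236.8], 0.67), ([387.7, 227.3], 0.41)], 'top': [([213.1, 189.7], 0.73), ([292.8, 129.9], 0.58)]}
    [0.5915 0.2023 0.0036] 2.7
cone_teal {'scene': [([387.7, 227.0], 0.83)], 'top': [([181.2, 182.8], 0.75)]}
    [0.6042 0.2876 0.0562] 0.1
cone_gold {'scene': [([357.4, 230.1], 0.58)], 'top': [([213.1, 187.8], 0.56), ([352.6, 165.0], 0.24)]}
    [0.5916 0.2018 0.0391] 0.5
oil_bottle {'scene': [([273.4, 192.9], 0.89)], 'top': [([295.4, 262.7], 0.58)]}
    [ 0.3791 -0.0233 -0.0099] 2.8
red_cone {'scene': [([285.4, 299.9], 0.55), ([333.7, 250.0], 0.5)], 'top': [([294.8, 129.0], 0.64)]}
    [ 0.7681 -0.0357  0.0043] 1.4
cup {'scene': [([173.0, 181.9], 0.81)], 'top': [([405.3, 285.0], 0.82)]}
    [ 0.3101 -0.3348  0.0139] 1.5
1.75
```

View pics/scene0.png

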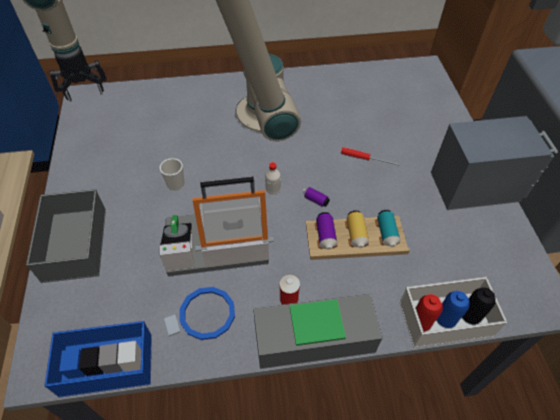

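```bash
python3 - <<'E'
from h import *
d=snap("top"); save(d,"top1.png",(160,110,440,310),2.8)
np.save("top.npy",d["frame"])
s=snap("scene"); save(s,"scene1.png",(150,160,350,285),4)
for l in("cone_purple",):
    for n,D in(("top",d),("scene",s)):
        for r in eyes.regions_of(n,l): print(n,l,r["bbox"],r["mask"].sum(),round(r["confidence"],2),cv2.minAreaRect(np.argwhere(r["mask"])[:,::-1].astype(np.int32)))
print("cam",-np.array(d["R"]).T@d["t"])
E
```

```text
top cone_purple [233.0, 231.6, 259.9, 256.4] 426 0.85 ((246.50001525878906, 242.00001525878906), (31.819805145263672, 14.849241256713867), 45.0)
top cone_purple [236.0, 171.7, 255.3, 207.1] 682 0.75 ((244.9314422607422, 188.52879333496094), (18.425764083862305, 41.24177932739258), 3.814074993133545)
top cone_purple [160.8, 162.9, 263.2, 216.6] 2548 0.18 ((213.839111328125, 188.33079528808594), (101.85147094726562, 46.68545150756836), 2.9108378887176514)
scene cone_purple [301.9, 190.3, 331.1, 207.0] 348 0.81 ((315.8000183105469, 196.40000915527344), (28.621667861938477, 13.416406631469727), 26.56505012512207)
scene cone_purple [319.2, 214.6, 340.0, 249.5] 633 0.78 ((326.3399658203125, 230.37998962402344), (37.90092468261719, 18.667619705200195), 81.8698959350586)
cam [0.3503498  0.01166742 1.3896665 ]
```

View pics/top1.png

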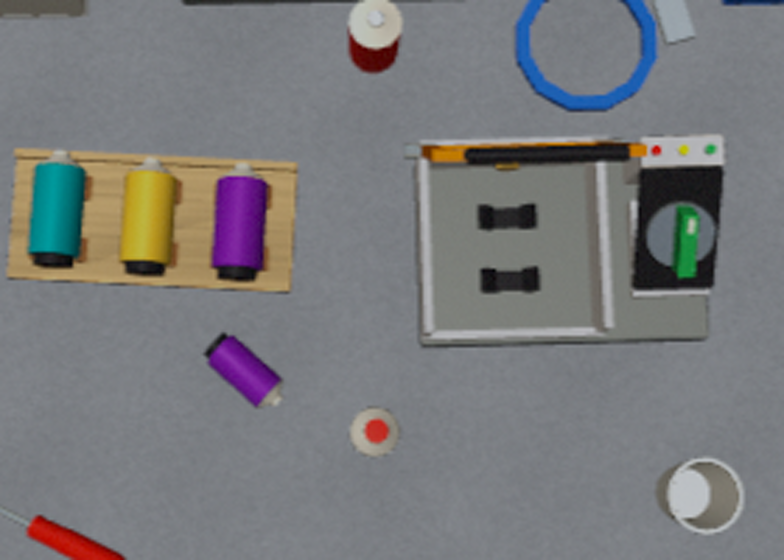

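View pics/scene1.png

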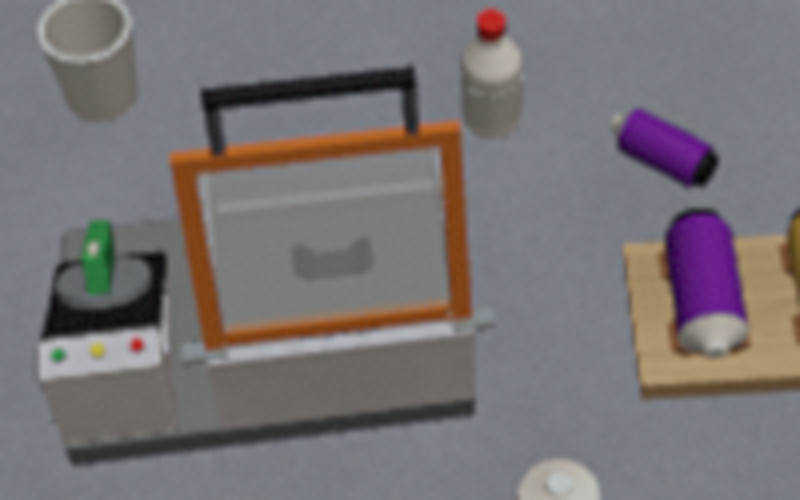

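```bash
python3 - <<'E'
from h import *
d=snap("top"); s=snap("scene")
P=lambda u,v,z: onplane(d,(160+u/2.8,110+v/2.8),z)[:2]
def yawy(a,b): v=a-b; return round(float(np.arctan2(-v[0],v[1])),3)  # a left of b
print("rack front",yawy(P(8,278,.012),P(290,291,.012)),"back",yawy(P(18,150,.022),P(296,164,.022)))
for n,t,f in(("p",(243,168),(236,276)),("g",(151,162),(145,270)),("t",(60,154),(53,262))):
    a=P(*t,.045);b=P(*f,.042);v=a-b;print(n,np.round((a*55+b*61)/116,4),"yaw",np.arctan2(v[1],v[0]).round(3),"len",np.linalg.norm(v).round(4))
print("winder front",yawy(P(422,345,.0),P(706,338,.0)),"len",np.linalg.norm(P(422,345,.0)-P(706,338,.0)), "handle",yawy(P(468,156,.315),P(629,153,.315)))
a,b=P(507,217,.045),P(510,280,.045);print("pads",a,b,"mid",(a+b)/2,np.linalg.norm(a-b),np.arctan2(*(a-b)[::-1]))
print("side wall",P(421,158,.095),P(430,333,.095),P(597,165,.095),P(607,328,.095))
print("knob", P(685,207,.11),P(686,278,.09))
E
```

```text
rack front -0.065 back -0.07
p [0.5822 0.1097] yaw -0.075 len 0.1094
g [0.59   0.2013] yaw -0.059 len 0.1094
t [0.5998 0.2931] yaw -0.061 len 0.1096
winder front 0.006 len 0.2908963085278434 handle 0.001
pads [ 0.58466319 -0.15854242] [ 0.52099915 -0.15935403] mid [ 0.55283117 -0.15894822] 0.06366921682239123 0.012747699440371322
side wall [ 0.63551005 -0.07077748] [ 0.46511576 -0.07493047] [ 0.62546705 -0.24122506] [ 0.46677028 -0.2439912 ]
knob [ 0.57989306 -0.32056245] [ 0.51409993 -0.32316996]
```

```bash
cat >> h.py <<'E'
def plan(x,y,z,yaw):
    s=manip.get_state(); q=s["ee_rot"]; R=Ro.from_quat([q[1],q[2],q[3],q[0]]).as_matrix(); t=np.arctan2(R[1,0],R[0,0])
    v=R.T@(np.array([x,y,z])-s["position"]); print("t%.2f pos"%s["clock"],np.round(s["position"],4),"yaw %.4f"%t,"F",np.round(s["contact_force"],1),"w %.4f"%s["width"]," rows:",np.round(v/.5,4),"spin %.4f"%((t-yaw)/(2*np.pi)))
E
python3 - <<'E'
from h import *
d=snap("top"); s=snap("scene"); H=np.array([.638,-.1595,.115])
for a in(1.05,1.1,1.15,1.2,1.25,1.3,1.35):
    X=H+[-.205*np.cos(a),-.002*np.cos(a),.205*np.sin(a)]; print(a,proj(d,X).round(1),proj(s,X).round(1))
print("seen top 355.9,165.2 scene 227.3,181.8", "pad check scene",proj(s,[.5528,-.1595,.06]).round(1))
plan(.53,-.16,.312,.01)
E
```

```text
1.05 [355.7 189.6] [225.3 171.5]
1.1 [355.8 185.3] [225.4 172.9]
1.15 [355.9 181. ] [225.6 174.5]
1.2 [356.  176.6] [225.8 176.3]
1.25 [356.  172.1] [226.  178.4]
1.3 [356.  167.5] [226.2 180.6]
1.35 [356. 163.] [226.5 183.1]
seen top 355.9,165.2 scene 227.3,181.8 pad check scene [233.  229.2]
t2.15 pos [ 0.1321 -0.5597  0.2453] yaw 0.2317 F [-0.1 -0.1 -0.4] w 0.0854  rows: [ 0.9582 -0.5952 -0.1334] spin 0.0353
```

```bash
python3 -m creep '[[0,0.1,-0.06,-0.1334,0.01],[0,0.96,-0.595,-0.1334,0.0353],[0,0.96,-0.595,-0.1334,0.0353],[0,0.96,-0.595,-0.1334,0.0353],[0,0.96,-0.595,-0.1334,0.0353],[0,0.96,-0.595,-0.1334,0.0353],[0,0.96,-0.595,-0.1334,0.0353],[0,0.96,-0.595,-0.1334,0.0353],[0,0.96,-0.595,-0.1334,0.0353],[0,0.96,-0.595,-0.1334,0.0353]]' 20; python3 -c "
from h import *
plan(.53,-.16,.312,.01)"
```

```text
clock: 3.15
position: [0.4729, -0.2176, 0.3078]
ee_rot: [0.0, 1.0, 0.005, 0.0]
contact_force: [0.7, -1.5, 0.2]
width: 0.0001
gripper_force: 0.0
t3.15 pos [ 0.4729 -0.2176  0.3078] yaw 0.0101 F [ 0.7 -1.5  0.2] w 0.0001  rows: [ 0.1154 -0.114  -0.0084] spin 0.0000
```

```bash
python3 -m creep '[[0,0.06,-0.1,-0.008,0],[0,0.115,-0.114,-0.008,0],[0,0.16,-0.114,-0.008,0],[0,0.18,-0.114,-0.008,0],[0,0.19,-0.114,-0.008,0],[0,0.2,-0.114,-0.008,0],[0,0.206,-0.114,-0.008,0],[0,0.212,-0.114,-0.008,0],[0,0.216,-0.114,-0.008,0],[0,0.216,-0.114,-0.008,0]]'; python3 -c "
from h import *
plan(.53,-.16,.312,.01)"
```

```text
clock: 4.15
position: [0.579, -0.1616, 0.3116]
ee_rot: [0.0, 1.0, 0.005, 0.0]
contact_force: [-0.5, -0.5, 1.1]
width: -0.0003
gripper_force: 0.6
t4.15 pos [ 0.579  -0.1616  0.3116] yaw 0.0095 F [-0.5 -0.5  1.1] w -0.0003  rows: [-0.098  -0.0042 -0.0008] spin -0.0001
```

```bash
python3 -m creep '[[0,0.006,0,0,0],[0,0.012,0,0,0],[0,0.012,0,0,0]]'; python3 -m creep '[[0,0.006,0,0,0],[0,0.010,0,0,0],[0,0.010,0,0,0]]'; python3 - <<'E'
from h import *
d=snap("top"); s=snap("scene")
for n in D if False else ("top","scene"): print(n,[(np.round(r["centre"],1).tolist(),round(r["confidence"],2)) for r in eyes.place_of(n,"guard_handle")])
save(s,"scene2.png",(150,120,350,270),4)
E
```

```text
clock: 4.45
position: [0.5857, -0.1611, 0.3114]
ee_rot: [-0.0, 1.0, 0.005, 0.0]
contact_force: [-0.5, -1.0, -0.1]
width: 0.0001
gripper_force: 0.3
clock: 4.75
position: [0.5859, -0.1611, 0.3113]
ee_rot: [0.0, 1.0, 0.005, -0.005]
contact_force: [-11.2, -0.8, 3.9]
width: 0.0004
gripper_force: 5.8
top [([248.5, 167.2], 0.46)]
scene [([227.1, 184.5], 0.75), ([230.7, 227.7], 0.36)]
```

View pics/scene2.png

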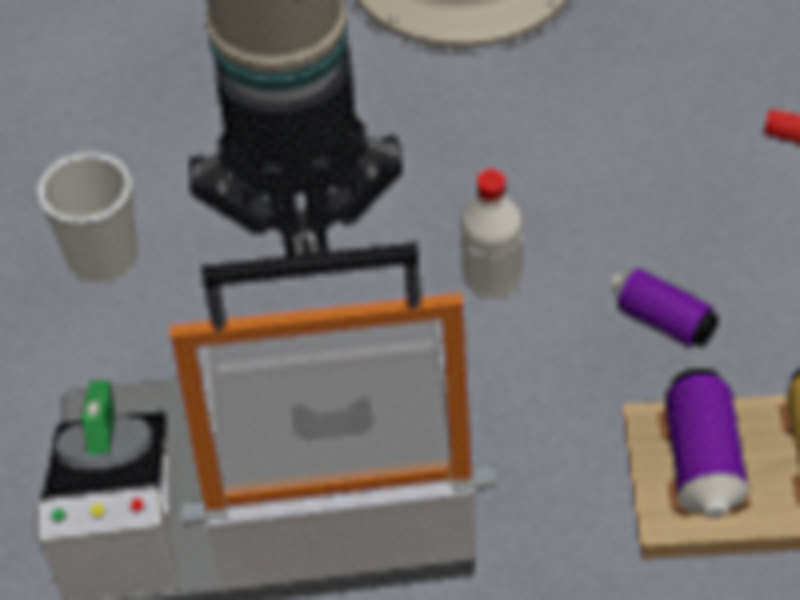

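```bash
python3 -m creep '[[0,-0.08,0,0,0],[0,-0.17,0,0,0],[0.3,-0.19,0,0,0],[1,-0.19,0,0,0]]'; python3 -c "
from h import *
plan(.5825,.1095,.14,-.072)"
```

```text
clock: 5.35
position: [0.4946, -0.1619, 0.3121]
ee_rot: [0.0, 1.0, 0.005, 0.001]
contact_force: [1.1, 0.0, 0.1]
width: 0.0284
gripper_force: 0.0
t5.35 pos [ 0.4946 -0.1619  0.3121] yaw 0.0091 F [1.1 0.  0.1] w 0.0284  rows: [ 0.1801 -0.5413  0.3443] spin 0.0129
```

```bash
python3 -m creep '[[1,0.18,-0.541,0.344,0.0129],[1,0.18,-0.541,0.344,0.0129],[1,0.18,-0.541,0.344,0.0129],[1,0.18,-0.541,0.344,0.0129],[1,0.18,-0.541,0.344,0.0129],[1,0.18,-0.541,0.344,0.0129],[1,0.18,-0.541,0.344,0.0129],[1,0.18,-0.541,0.344,0.0129],[1,0.18,-0.541,0.344,0.0129],[1,0.18,-0.541,0.344,0.0129]]' 30; python3 - <<'E'
from h import *
plan(.5825,.1095,.037,-.072)
d=snap("top"); s=snap("scene"); save(s,"scene3.png",(270,150,420,270),4)
p=proj(s,[.5825,.1095,.042]); print(p)
E
```

```text
clock: 6.35
position: [0.5836, 0.109, 0.1398]
ee_rot: [0.0, 0.999, -0.036, 0.001]
contact_force: [-0.8, 0.7, 0.6]
width: 0.0851
gripper_force: 0.0
t6.35 pos [0.5836 0.109  0.1398] yaw -0.0713 F [-0.8  0.7  0.6] w 0.0851  rows: [-0.0026 -0.001   0.2056] spin 0.0001
[325.88848374 230.57044094]
```

View pics/scene3.png

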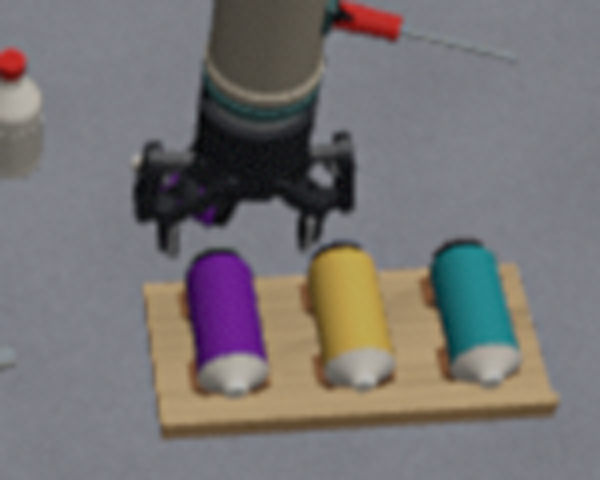

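```bash
python3 -m creep '[[1,-0.002,-0.001,0.05,0],[1,-0.002,-0.001,0.1,0],[1,-0.002,-0.001,0.13,0],[1,-0.002,-0.001,0.16,0],[1,-0.002,-0.001,0.18,0],[1,-0.002,-0.001,0.19,0],[1,-0.002,-0.001,0.2,0],[1,-0.002,-0.001,0.205,0],[1,-0.002,-0.001,0.205,0]]' 30;  python3 -m creep '[[0.6,0,0,0,0],[0.5,0,0,0,0],[0.4,0,0,0,0],[0.3,0,0,0,0],[0.3,0,0,0,0],[0.3,0,0,0,0],[0.3,0,0,0,0]]' 30
```

```text
clock: 7.35
position: [0.5816, 0.1098, 0.037]
ee_rot: [0.0, 0.999, -0.036, 0.0]
contact_force: [-0.3, -0.3, 0.4]
width: 0.0857
gripper_force: 0.0
clock: 8.05
position: [0.5817, 0.1092, 0.0376]
ee_rot: [0.001, 0.999, -0.035, 0.0]
contact_force: [-1.4, -4.0, 5.5]
width: 0.0511
gripper_force: 31.4
```

```bash
python3 -m creep '[[0.3,0,0,-0.01,0],[0.3,0,0,-0.03,0],[0.3,0,0,-0.06,0],[0.3,0,0,-0.1,0],[0.3,0,0,-0.15,0],[0.3,0,0,-0.2,0],[0.3,0,0,-0.24,0],[0.3,0,0,-0.26,0],[0.3,0,0,-0.27,0],[0.3,0,0,-0.27,0]]' 50; python3 - <<'E'
from h import *
d=snap("top"); s=snap("scene")
a=eyes.place_of("scene","cone_purple");b=eyes.place_of("top","cone_purple")
for p in a:
    for q in b:
        X,e=tri(s,d,p["centre"],q["centre"])
        if e<8: print(X.round(4),e)
plan(.445,-.163,.195,.01)
E
```

```text
clock: 9.05
position: [0.5814, 0.11, 0.172]
ee_rot: [-0.0, 0.999, -0.036, 0.0]
contact_force: [-1.2, -0.2, -2.9]
width: 0.0507
gripper_force: 52.3
[0.5767 0.1121 0.1749] 0.022925558241902066
t9.25 pos [0.5808 0.1099 0.1706] yaw -0.0711 F [-0.2 -0.4 -2.4] w 0.0504  rows: [-0.2322  0.5637 -0.048 ] spin -0.0129
```

```bash
python3 -m creep '[[0.3,-0.03,0.06,-0.01,-0.002],[0.3,-0.07,0.14,-0.03,-0.006],[0.3,-0.11,0.22,-0.048,-0.01],[0.3,-0.15,0.3,-0.048,-0.0129],[0.3,-0.18,0.38,-0.048,-0.0129],[0.3,-0.2,0.46,-0.048,-0.0129],[0.3,-0.22,0.52,-0.048,-0.0129],[0.3,-0.232,0.55,-0.048,-0.0129],[0.3,-0.232,0.558,-0.048,-0.0129],[0.3,-0.232,0.558,-0.048,-0.0129]]'; python3 - <<'E'
from h import *
plan(.445,-.1595,.11,.01)
plan(.549,-.1595,.11,.01)
E
```

```text
clock: 10.25
position: [0.446, -0.1603, 0.1955]
ee_rot: [-0.0, 1.0, 0.004, -0.0]
contact_force: [0.2, 0.2, -1.1]
width: 0.0507
gripper_force: 52.7
t10.25 pos [ 0.446  -0.1603  0.1955] yaw 0.0085 F [ 0.2  0.2 -1.1] w 0.0507  rows: [-0.0019 -0.0015  0.171 ] spin -0.0002
t10.25 pos [ 0.446  -0.1603  0.1955] yaw 0.0085 F [ 0.2  0.2 -1.1] w 0.0507  rows: [0.2061 0.0003 0.171 ] spin -0.0002
```

```bash
python3 -m creep '[[0.3,0,0,0.05,0],[0.3,0,0,0.11,0],[0.3,0,0,0.15,0],[0.3,0.02,0,0.17,0],[0.3,0.06,0,0.17,0],[0.3,0.1,0,0.17,0],[0.3,0.14,0,0.17,0],[0.3,0.17,0,0.17,0],[0.3,0.19,0,0.17,0],[0.3,0.19,0,0.17,0]]'; python3 - <<'E'
from h import *
plan(.548,-.1595,.060,.01)
d=snap("top"); s=snap("scene")
for l in("cone_purple","cone_tip","cradle"):
    for p in eyes.place_of("scene",l):
        for q in eyes.place_of("top",l):
            X,e=tri(s,d,p["centre"],q["centre"])
            if e<8: print(l,X.round(4),e)
save(s,"scene4.png",(150,120,350,270),4)
E
```

```text
clock: 11.25
position: [0.5434, -0.1588, 0.1111]
ee_rot: [0.0, 1.0, 0.006, 0.001]
contact_force: [-0.6, -0.3, -2.7]
width: 0.0508
gripper_force: 52.7
t11.25 pos [ 0.5434 -0.1588  0.1111] yaw 0.0115 F [-0.6 -0.3 -2.7] w 0.0508  rows: [0.0091 0.0015 0.1021] spin 0.0002
cone_purple [ 0.4397  0.1086 -0.0065] 1.3284556748951943
cone_tip [0.4021 0.0789 0.0087] 0.49167154364214183
cradle [ 0.5497 -0.1555  0.0738] 1.3148409337645737
```

View pics/scene4.png

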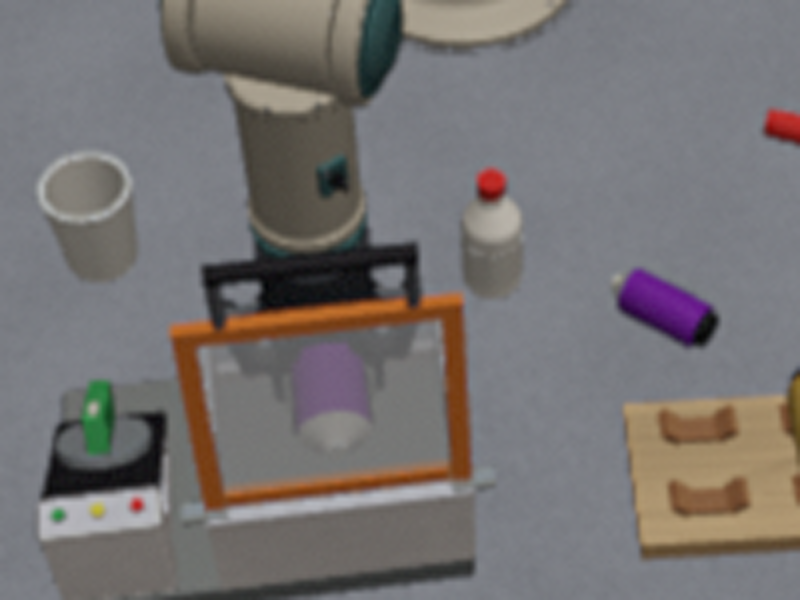

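```bash
python3 -m creep '[[0.3,0.004,0.001,0.02,0],[0.3,0.008,0.001,0.04,0],[0.3,0.008,0.001,0.06,0],[0.3,0.008,0.001,0.08,0],[0.3,0.008,0.001,0.092,0],[0.3,0.008,0.001,0.1,0],[0.3,0.008,0.001,0.105,0],[0.3,0.008,0.001,0.105,0]]';python3 -m creep '[[0.3,0,0,0.002,0],[0.3,0,0,0.004,0],[0.3,0,0,0.006,0],[0.3,0,0,0.006,0]]'
```

```text
clock: 12.5
position: [0.5449, -0.1597, 0.0582]
ee_rot: [-0.0, 1.0, 0.005, -0.0]
contact_force: [-0.1, -0.7, -1.2]
width: 0.0504
gripper_force: 52.7
clock: 12.9
position: [0.5452, -0.1598, 0.0559]
ee_rot: [0.0, 1.0, 0.005, 0.0]
contact_force: [0.3, -0.1, 0.4]
width: 0.0505
gripper_force: 53.1
```

```bash
python3 -m creep '[[0.3,0,0,0.001,0],[0.3,0,0,0.002,0],[0.3,0,0,0.002,0],[0.3,0,0,0.002,0]]'; python3 -m creep '[[0.3,0,0,0.001,0],[0.3,0,0,0.002,0],[0.3,0,0,0.002,0],[0.3,0,0,0.002,0]]'
```

```text
clock: 13.3
position: [0.5453, -0.1598, 0.0558]
ee_rot: [0.0, 1.0, 0.005, 0.001]
contact_force: [-2.7, 0.5, 8.7]
width: 0.0507
gripper_force: 53.7
clock: 13.7
position: [0.5452, -0.1598, 0.0558]
ee_rot: [0.0, 1.0, 0.005, 0.001]
contact_force: [-4.8, 0.9, 13.9]
width: 0.0506
gripper_force: 54.4
```

```bash
python3 -m creep '[[0.62,0,0,-0.002,0],[0.65,0,0,-0.002,0],[0.7,0,0,-0.002,0],[0.8,0,0,-0.002,0],[0.9,0,0,-0.002,0],[0.9,0,0,-0.002,0]]' 20; python3 - <<'E'
from h import *
d=snap("top"); s=snap("scene")
for l in("cone_purple","cone_tip"):
    for p in eyes.place_of("scene",l):
        for q in eyes.place_of("top",l):
            X,e=tri(s,d,p["centre"],q["centre"])
            print(l,p["centre"],X.round(4),e)
print(proj(s,[.5455,-.1597,.06]),proj(s,[.6065,-.1595,.06]))
plan(.42,-.1595,.175,.01)
E
```

```text
clock: 14.3
position: [0.5449, -0.1597, 0.0542]
ee_rot: [-0.0, 1.0, 0.005, -0.0]
contact_force: [0.2, 0.2, 0.0]
width: 0.0766
gripper_force: 0.0
cone_purple [232.6, 243.6] [ 0.4627 -0.0257 -0.1362] 88.50299538286424
cone_purple [232.6, 243.6] [ 0.5579 -0.1689 -0.0066] 1.9751624966883665
cone_purple [313.3, 200.1] [ 0.431   0.1044 -0.0044] 1.0186007111516058
cone_purple [313.3, 200.1] [ 0.5682 -0.0441  0.2391] 86.08633400921076
cone_purple [354.9, 238.7] [ 0.4641  0.1851 -0.1904] 41.46508528531044
cone_purple [354.9, 238.7] [ 0.6353 -0.0015  0.2091] 138.7062862592665
[232.71695523 227.13097215] [234.55517486 244.75014776]
t14.70 pos [ 0.545  -0.1597  0.0544] yaw 0.0100 F [ 0.  -0.  -0.3] w 0.0768  rows: [-0.2499 -0.0028 -0.2411] spin -0.0000
```

```bash
python3 -m creep '[[0.9,0,0,-0.02,0],[0.9,0,0,-0.06,0],[0.9,0,0,-0.11,0],[0.9,0,0,-0.15,0],[0.9,-0.06,0,-0.17,0],[0.9,-0.16,0,-0.19,0],[0.9,-0.25,0,-0.23,0],[0.9,-0.3,0,-0.32,0],[0.9,-0.32,0,-0.42,0],[0.9,-0.32,0,-0.5,0]]'; python3 - <<'E'
from h import *
d=snap("top"); s=snap("scene")
save(s,"scene5.png",(150,120,350,270),4); save(d,"top5.png",(300,140,430,240),6)
for l in("cone_purple","cone_tip","guard_handle"):
    A,B=eyes.place_of("scene",l),eyes.place_of("top",l)
    print(l,[np.round(r["centre"],1) for r in A],[np.round(r["centre"],1) for r in B])
print(proj(s,[.5455,-.1597,.06]),proj(s,[.6065,-.1595,.06]),proj(s,[.603,-.1597,.317]),proj(d,[.603,-.1597,.317]),proj(d,[.5455,-.1597,.06]))
plan(.598,-.16,.36,np.pi/2)
E
```

```text
clock: 15.7
position: [0.383, -0.1608, 0.3076]
ee_rot: [0.001, 1.0, 0.004, 0.001]
contact_force: [2.5, -1.0, -0.2]
width: 0.0768
gripper_force: 0.0
cone_purple [array([315.7, 199.3])] [array([343. , 200.7]), array([248.4, 241.5])]
cone_tip [array([303.9, 190.3])] [array([259.2, 254.3]), array([342.6, 180.3])]
guard_handle [array([225.3, 186.4])] [array([352.6, 160.3])]
[232.71695523 227.13097215] [234.55517486 244.75014776] [226.78746967 185.67400673] [355.84302387 158.48915974] [342.62840072 200.51266584]
t16.10 pos [ 0.3843 -0.1607  0.3029] yaw 0.0102 F [ 0.4  0.2 -0.1] w 0.0769  rows: [ 0.4271  0.0027 -0.1156] spin -0.2484
```

View pics/top5.png

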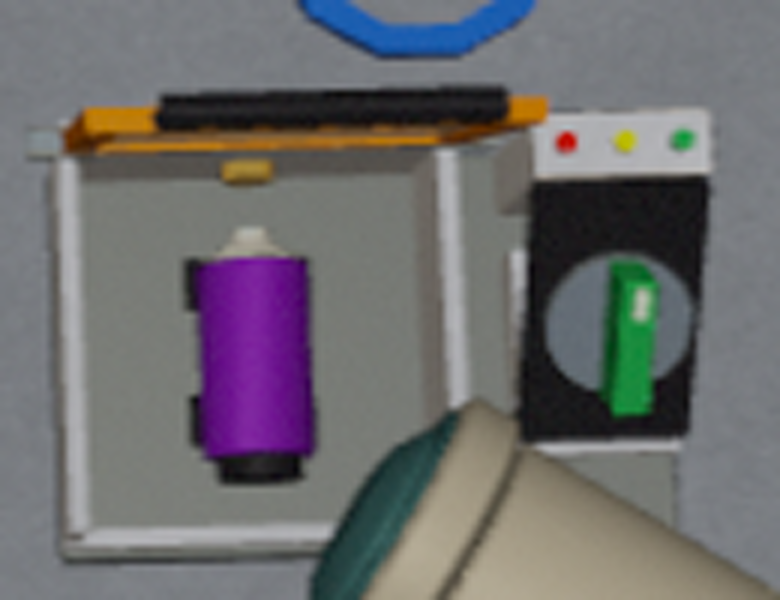

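View pics/scene5.png

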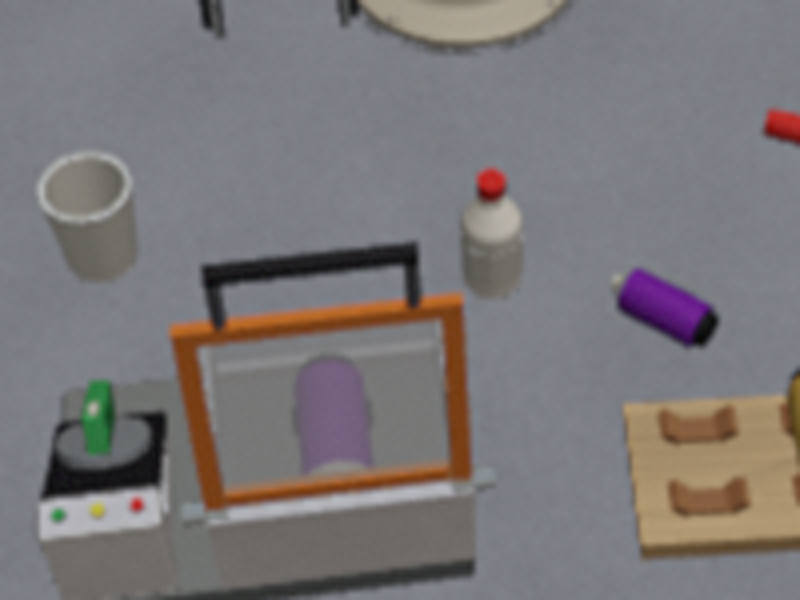

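```bash
python3 -m creep '[[0.6,0,0,-0.1,-0.02],[0.6,0.02,0.003,-0.19,-0.04],[0.6,0.1,0.003,-0.19,-0.06],[0.6,0.2,0.003,-0.19,-0.08],[0.6,0.3,0.003,-0.19,-0.1],[0.6,0.4,0.003,-0.19,-0.12],[0.6,0.438,0.003,-0.19,-0.14],[0.6,0.438,0.003,-0.19,-0.17],[0.6,0.438,0.003,-0.19,-0.2],[0.6,0.438,0.003,-0.19,-0.222]]';  python3 -c "
from h import *
plan(.603,-.16,.315,np.pi/2+.01)"
```

```text
clock: 17.1
position: [0.6044, -0.1604, 0.3968]
ee_rot: [-0.002, 0.782, 0.623, -0.001]
contact_force: [-0.3, 0.2, -0.8]
width: 0.0513
gripper_force: 0.0
t17.10 pos [ 0.6044 -0.1604  0.3968] yaw 1.3464 F [-0.3  0.2 -0.8] w 0.0513  rows: [-0.     -0.0021  0.1636] spin -0.0373
```

```bash
python3 -m creep '[[0.6,0,-0.002,0,-0.02],[0.6,0,-0.002,0.02,-0.0373],[0.6,0,-0.002,0.08,-0.0373],[0.6,0,-0.002,0.12,-0.0373],[0.6,0,-0.002,0.15,-0.0373],[0.6,0,-0.002,0.162,-0.0373],[0.6,0,-0.002,0.162,-0.0373]]';  python3 -m creep '[[0.4,0,0,0,0],[0.3,0,0,0,0],[0.2,0,0,0,0],[0.1,0,0,0,0],[0.1,0,0,0,0],[0.1,0,0,0,0]]' 20;python3 -c "
from h import *
plan(.603,-.16,.315,np.pi/2+.01)"
```

```text
clock: 17.8
position: [0.6026, -0.16, 0.3163]
ee_rot: [-0.002, 0.706, 0.708, -0.001]
contact_force: [0.7, 0.4, 0.5]
width: 0.0512
gripper_force: 0.0
clock: 18.4
position: [0.6033, -0.1604, 0.3193]
ee_rot: [0.001, 0.706, 0.708, 0.0]
contact_force: [-0.0, -0.4, 3.5]
width: 0.013
gripper_force: 21.1
t18.40 pos [ 0.6033 -0.1604  0.3193] yaw 1.5740 F [-0.  -0.4  3.5] w 0.0130  rows: [ 0.0009 -0.0006  0.0086] spin -0.0011
```

```bash
python3 -m creep '[[0.1,0,-0.020,0.004,0],[0.1,0,-0.040,0.009,0],[0.1,0,-0.060,0.015,0],[0.1,0,-0.079,0.022,0],[0.1,0,-0.098,0.030,0],[0.1,0,-0.116,0.039,0],[0.1,0,-0.134,0.048,0],[0.1,0,-0.152,0.059,0],[0.1,0,-0.169,0.071,0],[0.1,0,-0.185,0.083,0]]' 20; python3 - <<'E'
from h import *
d=snap("top"); s=snap("scene")
for a in(.85,.9,.95): 
    X=[.638-.205*np.cos(a),-.162,.115+.205*np.sin(a)]; print(a,np.round(X,4),proj(s,X).round(1))
print([np.round(r["centre"],1) for r in eyes.place_of("scene","guard_handle")])
plan(.5105,-.16,.2756,np.pi/2+.01)
E
```

```text
clock: 19.4
position: [0.5095, -0.1609, 0.2764]
ee_rot: [-0.0, 0.706, 0.708, -0.0]
contact_force: [-0.9, -3.0, 1.1]
width: 0.013
gripper_force: 21.0
0.85 [ 0.5027 -0.162   0.269 ] [224.6 168.1]
0.9 [ 0.5106 -0.162   0.2756] [224.6 168.6]
0.95 [ 0.5188 -0.162   0.2818] [224.6 169.4]
[array([228.4, 169.2]), array([355.6, 235.1])]
t19.55 pos [ 0.5087 -0.1609  0.2759] yaw 1.5736 F [-3.  -2.8 -0.7] w 0.0134  rows: [0.0017 0.0036 0.0006] spin -0.0011
```

```bash
python3 -m creep '[[0.1,0,-0.016,0.013,0],[0.1,0,-0.031,0.027,0],[0.1,0,-0.045,0.042,0],[0.1,0,-0.059,0.057,0],[0.1,0,-0.072,0.073,0],[0.1,0,-0.083,0.090,0],[0.1,0,-0.095,0.107,0],[0.1,0,-0.105,0.125,0],[0.1,0,-0.114,0.143,0],[0.1,0,-0.123,0.162,0]]' 20; python3 - <<'E'
from h import *
s=snap("scene")
print(proj(s,[.638-.205*np.cos(.4),-.162,.115+.205*np.sin(.4)]).round(1),[np.round(r["centre"],1) for r in eyes.place_of("scene","guard_handle")])
plan(.4492,-.16,.1948,np.pi/2+.01)
E
```

```text
clock: 20.55
position: [0.4488, -0.1608, 0.1952]
ee_rot: [0.0, 0.706, 0.708, 0.0]
contact_force: [0.7, -3.7, 0.2]
width: 0.0132
gripper_force: 20.8
[225.5 171.6] [array([223.4, 172.4]), array([172.8, 223.9])]
t20.65 pos [ 0.4483 -0.1608  0.1942] yaw 1.5737 F [ 2.7 -3.9 -3.4] w 0.0130  rows: [ 0.0016  0.0018 -0.0012] spin -0.0011
```

```bash
python3 -m creep '[[0.1,0,-0.007,0.019,0],[0.1,0,-0.014,0.038,0],[0.1,0,-0.020,0.058,0],[0.1,0,-0.024,0.078,0],[0.1,0,-0.028,0.098,0],[0.1,0,-0.030,0.119,0],[0.1,0,-0.032,0.139,0],[0.1,0,-0.032,0.152,0],[0.1,0,-0.032,0.160,0],[0.1,0,-0.032,0.162,0]]' 20; python3 -m creep '[[0.1,0,0,0.004,0],[0.1,0,0,0.008,0],[0.1,0,0,0.008,0]]'
```

```text
clock: 21.65
position: [0.4335, -0.161, 0.1177]
ee_rot: [0.001, 0.706, 0.708, 0.0]
contact_force: [-3.0, 2.3, 29.3]
width: 0.0129
gripper_force: 23.4
clock: 21.95
position: [0.4336, -0.1613, 0.1149]
ee_rot: [0.001, 0.706, 0.708, 0.0]
contact_force: [-3.8, 1.7, 31.7]
width: 0.0129
gripper_force: 24.7
```

```bash
python3 -m creep '[[0.25,0,0,0,0],[0.4,0,0,0,0],[0.4,0,0,0,0],[0.4,0,0,-0.04,0],[0.4,0,0,-0.12,0],[0.4,0,0,-0.2,0],[0.3,0,0,-0.28,0.02],[0,0,0,-0.32,0.04]]'; python3 - <<'E'
from h import *
d=snap("top"); s=snap("scene")
for n in("top","scene"):
    for l in("guard_handle","knob_grip"): print(n,l,[(np.round(r["centre"],1).tolist(),round(r["confidence"],2)) for r in eyes.place_of(n,l)])
A,B=eyes.place_of("scene","knob_grip"),eyes.place_of("top","knob_grip")
print([ (tri(s,d,a["centre"],b["centre"])) for a in A for b in B])
print("shut handle",proj(s,[.433,-.161,.115]),proj(d,[.433,-.161,.115]))
for x in(.535,.54,.545,.55):
  for z in (.095,.105,.115): print(x,z,proj(s,[x,-.32,z]).round(1),proj(d,[x,-.32,z]).round(1))
cv2.imwrite("pics/k.png",np.hstack([cv2.resize(s["frame"][195:260,145:225,::-1],(400,325)),cv2.resize(d["frame"][150:215,360:440,::-1],(400,325))]))
E
```

```text
clock: 22.75
position: [0.4336, -0.1611, 0.2735]
ee_rot: [0.001, 0.791, 0.612, 0.001]
contact_force: [-0.3, -0.4, -0.2]
width: 0.0122
gripper_force: 0.0
top guard_handle [([343.3, 238.9], 0.82)]
top knob_grip [([404.1, 195.4], 0.71), ([168.8, 295.5], 0.62)]
scene guard_handle [([228.6, 184.8], 0.81)]
scene knob_grip [([173.0, 223.2], 0.71)]
[(array([ 0.54812168, -0.31907518,  0.11392335]), np.float64(1.9263107722692263)), (array([ 0.70662431, -0.04988383,  0.93745239]), np.float64(730.5378332319423))]
shut handle [227.77827544 185.40276068] [347.20325071 239.84583908]
0.535 0.095 [174.7 223.4] [403.9 201.4]
0.535 0.105 [174.1 221.4] [404.8 200.8]
0.535 0.115 [173.5 219.3] [405.8 200.3]
0.54 0.095 [174.8 224.9] [403.8 199.5]
0.54 0.105 [174.1 222.8] [404.7 199. ]
0.54 0.115 [173.5 220.8] [405.7 198.4]
0.545 0.095 [174.8 226.3] [403.7 197.7]
0.545 0.105 [174.2 224.3] [404.6 197.1]
0.545 0.115 [173.5 222.2] [405.6 196.5]
0.55 0.095 [174.8 227.8] [403.6 195.9]
0.55 0.105 [174.2 225.7] [404.5 195.3]
0.55 0.115 [173.6 223.7] [405.5 194.7]
```

View pics/k.png

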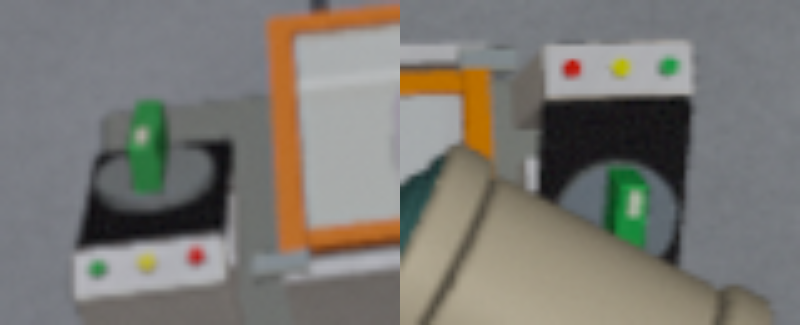

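```bash
python3 -c "
from h import *
plan(.569,-.284,.21,.01)"
```

```text
t23.15 pos [ 0.4321 -0.1604  0.2691] yaw 1.3235 F [-0.2 -0.5  0.8] w -0.0001  rows: [-0.1728  0.3263  0.1168] spin 0.2090
```

```bash
python3 -m creep '[[0,-0.04,0.08,0.03,0.02],[0,-0.1,0.16,0.06,0.04],[0,-0.15,0.25,0.1,0.06],[0,-0.173,0.326,0.117,0.08],[0,-0.173,0.326,0.117,0.11],[0,-0.173,0.326,0.117,0.13],[0,-0.173,0.326,0.117,0.16],[0,-0.173,0.326,0.117,0.18],[0,-0.173,0.326,0.117,0.209],[0,-0.173,0.326,0.117,0.209]]';  python3 -c "
from h import *
plan(.569,-.284,.138,.01)"
```

```text
clock: 24.15
position: [0.5693, -0.2845, 0.2108]
ee_rot: [-0.001, 1.0, 0.003, -0.001]
contact_force: [0.3, -0.2, 0.3]
width: -0.0
gripper_force: 0.0
t24.15 pos [ 0.5693 -0.2845  0.2108] yaw 0.0062 F [ 0.3 -0.2  0.3] w -0.0000  rows: [-0.0002 -0.0007  0.1456] spin -0.0006
```

Descend, then push to −y (tool +y).

```bash
python3 -m creep '[[0,0,0,0.05,0],[0,0,0,0.1,0],[0,0,0,0.13,0],[0,0,0,0.145,0],[0,0,0,0.145,0]]'; python3 -m creep '[[0,0,0.01,0,0],[0,0,0.02,0,0],[0,0,0.03,0,0],[0,0,0.04,0,0],[0,0,0.05,0,0],[0,0,0.05,0,0]]'
```

```text
clock: 24.65
position: [0.5689, -0.2842, 0.1379]
ee_rot: [-0.001, 1.0, 0.005, -0.002]
contact_force: [-0.6, 0.6, -0.2]
width: -0.0002
gripper_force: 0.0
clock: 25.25
position: [0.5705, -0.3107, 0.1405]
ee_rot: [0.001, 1.0, 0.004, 0.001]
contact_force: [2.1, 2.0, 1.7]
width: 0.0001
gripper_force: 0.9
```

```bash
python3 -m creep '[[0,0,0.008,0,0],[0,0,0.016,0,0],[0,0,0.024,0,0],[0,0,0.024,0,0]]'; python3 -m creep '[[0,0,0.006,0,0],[0,0,0.012,0,0],[0,0,0.012,0,0]]'; python3 - <<'E'
from h import *
s=snap("scene");d=snap("top")
cv2.imwrite("pics/k2.png",np.hstack([cv2.resize(s["frame"][195:260,145:225,::-1],(400,325)),cv2.resize(d["frame"][150:215,360:440,::-1],(400,325))]))
E
```

```text
clock: 25.65
position: [0.5694, -0.3217, 0.1392]
ee_rot: [-0.001, 1.0, 0.005, -0.001]
contact_force: [-0.4, 3.3, 1.0]
width: 0.0002
gripper_force: 1.2
clock: 25.95
position: [0.5705, -0.328, 0.1397]
ee_rot: [-0.0, 1.0, 0.005, 0.0]
contact_force: [0.7, 3.7, -0.5]
width: 0.0
gripper_force: 1.6
```

View pics/k2.png

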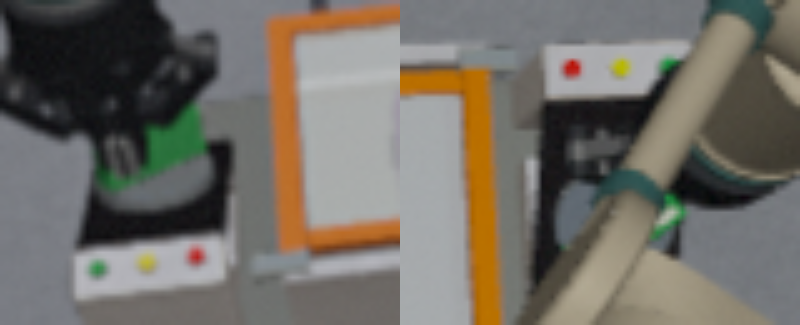

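```bash
python3 -m creep '[[0,0,0.006,0,0],[0,0,0.012,0,0],[0,0,0.012,0,0]]'; python3 -m creep '[[0,0,0.006,0,0],[0,0,0.012,0,0],[0,0,0.012,0,0]]'
```

```text
clock: 26.35
position: [0.5706, -0.3343, 0.1401]
ee_rot: [0.0, 1.0, 0.005, 0.0]
contact_force: [1.3, 4.9, -0.9]
width: -0.0003
gripper_force: 1.7
clock: 26.65
position: [0.5718, -0.3408, 0.1407]
ee_rot: [0.001, 1.0, 0.005, 0.002]
contact_force: [3.2, 2.0, 0.2]
width: 0.0002
gripper_force: 1.7
```

```bash
python3 -m creep '[[0,-0.005,0,0,0],[0,-0.01,0,0,0],[0,-0.01,0,0,0]]'; python3 -m creep '[[0,-0.006,0,0,0],[0,-0.012,0,0,0],[0,-0.012,0,0,0]]'
```

```text
clock: 26.95
position: [0.5702, -0.3412, 0.1414]
ee_rot: [0.002, 1.0, 0.004, 0.006]
contact_force: [11.9, 2.8, -1.0]
width: 0.0002
gripper_force: 4.8
clock: 27.25
position: [0.5682, -0.3414, 0.1434]
ee_rot: [0.003, 1.0, 0.004, 0.01]
contact_force: [17.6, 5.4, 3.2]
width: 0.0
gripper_force: 8.0
```

```bash
python3 - <<'E'
from h import *
s=snap("scene"); f=s["frame"][195:260,145:225].astype(int); m=(f[:,:,1]>f[:,:,0]+40)&(f[:,:,1]>f[:,:,2]+40)
p=np.argwhere(m)[:,::-1]+[145,195]; print(len(p),p.min(0),p.max(0))
u=np.array([.866,0,.5]);n=np.array([-.5,0,.866]);y=np.array([0,1,0]);C=np.array([.545,-.3195,.114])
for a in(0,.7,.85,1.,1.1):
    b=np.cos(a)*u-np.sin(a)*y;c=np.sin(a)*u+np.cos(a)*y
    Q=np.array([proj(s,C+i*.032*b+j*.008*c+k*n) for i in(-1,1) for j in(-1,1) for k in(.012,-.018)]); print(a,Q.min(0).round(1),Q.max(0).round(1), "lower-end bottom",proj(s,C-.032*b-.018*n+.008*c).round(1))
r=p[p[:,0]>=p[:,0].max()-6]; print("right end rows",r.min(0),r.max(0)); l=p[p[:,0]<=p[:,0].min()+3]; print("left",l.min(0),l.max(0))
E
```

```text
186 [163 216] [185 249]
0 [169.2 213.6] [178.5 233.5] lower-end bottom [178.5 223.2]
0.7 [162.6 213.7] [184.8 233.4] lower-end bottom [184.8 224.3]
0.85 [161.8 213.8] [185.7 233.2] lower-end bottom [185.7 224.8]
1.0 [161.3 214.1] [186.3 232.9] lower-end bottom [186.3 225.4]
1.1 [161.1 214.4] [186.5 232.6] lower-end bottom [186.5 225.8]
right end rows [179 216] [185 227]
left [163 230] [166 249]
```

```bash
python3 -m creep '[[0,0.012,-0.01,0,0],[0,0.02,-0.04,0,0],[0,0.022,-0.08,0,0],[0,0.022,-0.115,0,0],[0,0.022,-0.115,-0.05,0],[0,0.022,-0.115,-0.15,0],[0,0.022,-0.115,-0.23,0],[0,-0.05,-0.115,-0.3,0],[0,-0.15,-0.115,-0.32,0],[0,-0.2,-0.115,-0.32,0]]'; python3 - <<'E'
from h import *
s=snap("scene");d=snap("top"); f=s["frame"][195:260,145:225].astype(int); m=(f[:,:,1]>f[:,:,0]+40)&(f[:,:,1]>f[:,:,2]+40)
p=np.argwhere(m)[:,::-1]+[145,195]; q=p[p[:,1]<237]; print(len(p),q.min(0),q.max(0))
for n in("top","scene"):
    for l in("guard_handle","cone_purple","cup","oil_bottle","red_cone"): print(n,l,[(np.round(r["centre"],1).tolist(),round(r["confidence"],2)) for r in eyes.place_of(n,l)])
print(manip.get_state()["contact_force"],manip.get_state()["clock"])
E
```

```text
clock: 28.3
position: [0.4552, -0.2841, 0.302]
ee_rot: [0.002, 1.0, 0.004, -0.001]
contact_force: [0.1, -0.8, 0.4]
width: 0.0
gripper_force: 0.0
86 [171 215] [176 232]
top guard_handle []
top cone_purple [([245.5, 241.2], 0.82)]
top cup [([408.5, 283.7], 0.82)]
top oil_bottle [([293.3, 260.2], 0.79)]
top red_cone [([295.1, 128.2], 0.79)]
scene guard_handle [([226.1, 185.5], 0.95)]
scene cone_purple [([313.9, 198.8], 0.55)]
scene cup [([174.8, 182.1], 0.95), ([173.6, 219.2], 0.3), ([215.2, 241.2], 0.25)]
scene oil_bottle []
scene red_cone [([285.5, 300.9], 0.72)]
[-0.46399815  0.69534121  1.00854518] 28.9
```

```bash
python3 -c "
from rig import manip
print(manip.sign_off())"
```

```text
the job is handed in; nothing more can be done
None
```

I've handed the job in, with no verdict returned. The purple cone is in the cradle, white tip towards the hinge, about 7 mm towards the front of centre. The guard was lowered in the grip until it was shut, and the start knob was pushed against its stop with about 18 N and sprang back. I moved no other cones or things on the table on purpose, but I did not re-measure all of them.

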